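# Free the lock-lid of a stoneware casserole and set it aside

## Robot

A 6-joint arm with a two-finger parallel gripper is mounted at the origin on the work surface. World frame = base frame: x ahead of the robot, y to its left, z up, the work surface at z = 0. Lengths are in mm, angles in rad, forces in N, time in s.
With the tool pointing down it reaches from about 300 to 775 mm from the base axis. Payload 14.6 kg.
Tool frame: the origin (TCP) lies at the very end of the fingers, on their centre line; the grasp point (between the pads) lies 19 mm behind it (manip.grip_point_offset is the distance from the TCP to the grasp point, in mm); z points along the fingers, y is the line along which they close (so a half turn about z gives the same grasp; the last joint's range is limited). The gripper opens to 94 mm and grips with 3 to 60 N. Pads are 16 mm wide; open, the fingers measure 119 mm over their backs; the gripper's body (75 mm by 177 mm) begins 78 mm behind the grasp point.
Start: joints at [1.23, 0.3, 1.521, -0, 1.321, -0.067], TCP at [148.713, 529.503, 205.446] pointing down, gripper open.
Joint ranges: [-3.03, 3.03], [-0.79, 2.21], [0.23, 2.52], [-1.04, 4.18], [0, 3.07], [-2.55, 2.55]. Speed limits (rad/s): [2.22, 2.22, 2.57, 3.14, 3.14, 3.14].

## Interface

Orientations are given as [roll, pitch, yaw] about the fixed x, y, z axes, in that order (R = Rz(yaw) Ry(pitch) Rx(roll)).
In Python, from cell import telemetry, eyes, manip gives the robot as it stands.
- The arm moves only by the tool play_rows, never from a script. Its arguments are lists of equal length, an entry for each row: "translation": the shift along the world's x, y, z in m, a list of three; "yaw": the turn about the world's z in rad. A call has 1 to 12 rows; each row is the pose to reach, as a shift and turn from the pose commanded when the call began; what a row does not reach only later rows make up. A row lasts 1/8 s, in which the tool goes at most 62.5 mm and 10.7 degrees, less where a joint would pass 70% of its speed; a pose out of reach is approached as far as the arm can. A call with a gripper value outside its range is refused whole. "hand" is the opening, from 0 (shut) to 1 (fully open), set as the call begins (left out, the last holds). The fingers move at their own pace and stop on an object; "force" is the grip in N (left out, the last holds). Time passes only in rows, so rows that repeat a pose let the fingers close. It gives the time, the measured TCP pose, the force, the opening and the grip force at its end, in the units of the state.
- telemetry.read_state(): the state, without advancing time (a new reading comes with each control period).
- eyes.camera(name): name is "side" or "top" or "wrist"; returns a dict with "pixels" (420x560x3 uint8, red, green, blue), "fx", "fy", "cx", "cy" (pixels), "dist_coeffs" ([k1, k2, p1, p2, k3] as OpenCV has them; the pictures are not rectified), "cam_to_world" (4x4, takes a point from camera to world coordinates); the wrist camera has in their place "T_tool_cam" (4x4, takes a point from camera to tool coordinates, whose origin is the TCP and whose axes are the flange's). Camera axes: x right, y up, looking along -z (the intrinsics and any distortion apply to the point x, -y, -z); pixel columns grow to the right and rows downward; lengths in mm; the calibration is good to about 2 mm. A picture is of the moment at which its call begins: read the wrist's pose just before it. There is no depth.
- manip.sign_off(): hands the job in; it is judged then, once.
The state is a dict: "clock": time; "joints": joint angles; "qd": joint speeds; "effort": joint torques, N m; "eef_pos": TCP position; "eef_rot": TCP orientation; "wrist_force": force on the tool from outside, world axes, zero at the start; "moment": the same for the moment, N m; "finger_gap": finger opening in mm; "finger_force": force on a finger pad.
Only numpy, scipy, OpenCV 4.12 (cv2) and the standard library are available. Lean on these libraries where they do the work, as an engineer would, in place of code of your own. Each camera call takes 0.05 s, during which the arm holds its last target. There are 200 camera calls.

## Task

Open the spouted stoneware casserole that stands on the banding wheel: turn its lid by the knob until the two locking lugs underneath find the notches hidden inside the pot, lift the lid off and set it down gently, knob up and at rest, on the middle of the round plaster bat. Feel for the notches rather than force them: the pot must stay standing where it is on the wheel, neither picked up with the lid nor pushed away, and the other ware on the table must be left where it is.

Things in the scene. Friction and masses are not known exactly. Their poses are not given: they have to be found in the camera images.
- lid_knob (a point): Grasp centre of the lid's knob: a plain clay flat-sided upright bar, 60 mm long (lid x), 22 mm wide (lid y); grip it across the 22 mm. It reaches from the lid's top, 22 mm below this point, to 16 mm above it. z is up. The lid starts with the knob's length 50 to 130 degrees off the spout direction; a half turn makes no difference.
- lid_disc (a point): Centre of the underside of the lid's disc (138 mm across, 8 mm thick, slightly domed), 36 mm below the knob point; it lies on the ledge inside the pot's rim with 3 mm of play sideways. Under it a round plug 98 mm across reaches 26 mm down into the pot.
- lid: The whole lid, clay, 0.35 to 0.6 kg. Origin: centre of its flat foot, 62 mm below the knob point. Two lugs stick out from the plug's foot along lid +x and -x (in line with the knob's length) to 62 mm from the axis; each 14 mm wide, 9 mm thick. Set aside, it stands on this foot. Hidden under the ledge while the lid is on.
- pot_rim (a point): Centre of the casserole's mouth, 92 mm above its foot; x points to its pouring spout, z up. Same clay as the lid, 160 mm across, about 1.9 kg, standing loose on the wheel; round and smooth but for the one spout.
- pot_ledge (a point): Centre of the top of the ledge inside the pot, 5 mm below the rim: 8 mm thick, 104 mm round opening. The lugs sit under it: the lid can be raised 9 mm, and turned freely either way with no stop, before the lugs meet it from below. Lifted further while out of line, the lid picks up the pot.
- pot_floor (a point): Inner floor of the pot. About the notches: two, opposite each other, 25 mm wide, cut through the ledge, unseen under the lid. One is roughly under the spout but up to 26 degrees to either side of it (cut by eye, unknown). The lugs pass up through them when the knob's length is in line with them to about 4 degrees.
- pot_spout (a point): Tip of the casserole's pouring spout at rim height, 50 mm wide, 118 mm from the pot's axis along its x.
- wheel_top (a point): Centre of the top of the banding wheel, a fixed metal turntable that does not turn, 190 mm across, its top 40 mm above the table. The pot stands at its centre.
- bat_top (a point): Centre of the top of the plaster bat, a fixed white disc 190 mm across and 25 mm thick lying on the table. The wheel and the bat may change sides.
- beaker: Bystander: an open clay beaker 72 mm across, 85 mm high; origin at its foot.
- brush: Bystander: a brush 190 mm long lying on the table between wheel and bat; origin at its underside.
- jar: Bystander: a closed clay jar with a small round knob, 100 mm across, 126 mm high; origin at its foot. It is not the casserole.
- bowl: Bystander: an open clay bowl 130 mm across, 60 mm high; origin at its foot.
- glaze: Bystander: an amber glass jar with a black cap, 70 mm across, 110 mm high; origin at its foot.
Not all that is in view belongs to the job. Several things look just like the part that bears bat_top: the one meant starts farthest to the robot's right.

How it is judged:
By the outcome, as a careful person would: the job done as asked, in the order asked, and still so for the second after the job is handed in, with the robot touching nothing.
It also fails if it takes over 72 s, if anything falls off the work surface, if the arm or the gripper's body presses on something with over 40 N, if the wrist force passes 120 N, or if a joint passes its speed limit or range.

## Working session

There is one attempt and no reset: what is moved stays moved. The work goes in short steps, Python scripts to look and compute and a tool call to move; the robot and the scene stay as the last step left them, time stands still between calls to the robot, and variables do not carry over. Pictures are saved under pics/ and viewed, at most 10 in all, crops included, and the job is handed in when it is done.

Besides the shell and the picture viewer there is one more tool, called after "Request:" in YAML: its name, and indented under it one key for each argument. play_rows: Moves the arm, as the interface text tells. Its arguments: {"type":"object","properties":{"translation":{"type":"array","items":{"type":"array","items":{"type":"number"}}},"yaw":{"type":"array","items":{"type":"number"}},"hand":{"type":"number"},"force":{"type":"number"}},"required":["translation","yaw"]}

```bash
mkdir -p pics
cat > h.py <<'E'
import numpy as np, cv2
from cell import telemetry, eyes, manip
def snap(n,f):
    s=telemetry.read_state(); c=eyes.camera(n)
    cv2.imwrite(f'pics/{f}.png',c['pixels'][:,:,::-1])
    import pickle; c['state']=s; pickle.dump(c,open(f'pics/{f}.pkl','wb')); return c
def load(f):
    import pickle; return pickle.load(open(f'pics/{f}.pkl','rb'))
def pose(c):
    if 'cam_to_world' in c: return np.array(c['cam_to_world'])
    from scipy.spatial.transform import Rotation as R
    T=np.eye(4); T[:3,:3]=R.from_euler('xyz',c['state']['eef_rot']).as_matrix(); T[:3,3]=c['state']['eef_pos']
    return T@np.array(c['T_tool_cam'])
def at_z(c,uv,z):
    K=np.array([[c['fx'],0,c['cx']],[0,c['fy'],c['cy']],[0,0,1]])
    p=cv2.undistortPoints(np.array([[uv]],float),K,np.array(c['dist_coeffs'],float))[0,0]
    T=pose(c); d=T[:3,:3]@np.array([p[0],-p[1],-1]); o=T[:3,3]
    return o+d*(z-o[2])/d[2]
def proj(c,P):
    K=np.array([[c['fx'],0,c['cx']],[0,c['fy'],c['cy']],[0,0,1]])
    q=np.linalg.inv(pose(c))@np.r_[P,1]
    return cv2.projectPoints(np.array([[q[0],-q[1],-q[2]]]),np.zeros(3),np.zeros(3),K,np.array(c['dist_coeffs'],float))[0][0,0]
E
python3 - <<'E'
from h import *
print(telemetry.read_state())
a=snap('top','t1');b=snap('side','s1')
print(pose(a).round(2),pose(b).round(2))
E
```

```text
{'clock': 0.0, 'joints': array([ 1.23041376e+00,  3.00473465e-01,  1.52153088e+00,  4.17476112e-05,
        1.32069276e+00, -6.66016838e-02]), 'qd': array([ 0.00059976,  0.00013115, -0.00132566,  0.00033796, -0.00094069,
       -0.00180516]), 'effort': array([ 4.98035715e-04, -5.31775725e+01, -3.52765381e+01,  7.09727174e-02,
        2.41203932e-02, -4.43341730e-05]), 'eef_pos': array([148.61843442, 529.29128333, 204.90626695]), 'eef_rot': array([-3.14049334e+00, -1.13851632e-04,  2.86780135e+00]), 'wrist_force': array([-0.16735103, -0.42066457, -0.53764192]), 'moment': array([-0.01938929, -0.00587136, -0.02708169]), 'finger_force': 0.0, 'finger_gap': 93.75776054202373}
[[-1.00000e-02  9.90000e-01 -1.70000e-01  2.75160e+02]
 [-1.00000e+00 -1.00000e-02 -0.00000e+00  3.10000e+00]
 [-0.00000e+00  1.70000e-01  9.90000e-01  1.65415e+03]
 [ 0.00000e+00  0.00000e+00  0.00000e+00  1.00000e+00]] [[-1.00000e+00  6.00000e-02 -7.00000e-02  4.14180e+02]
 [-9.00000e-02 -4.90000e-01  8.60000e-01  1.57274e+03]
 [ 1.00000e-02  8.70000e-01  5.00000e-01  1.02344e+03]
 [ 0.00000e+00  0.00000e+00  0.00000e+00  1.00000e+00]]
```

View pics/t1.png

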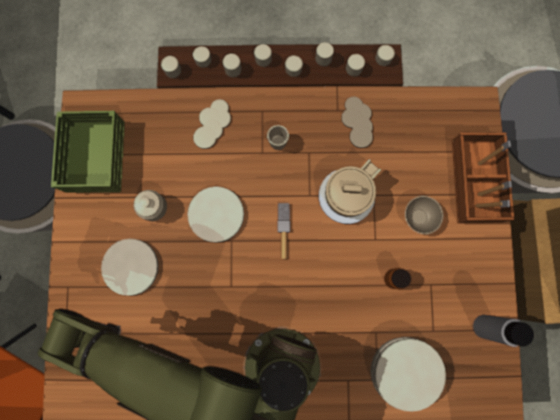

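View pics/s1.png

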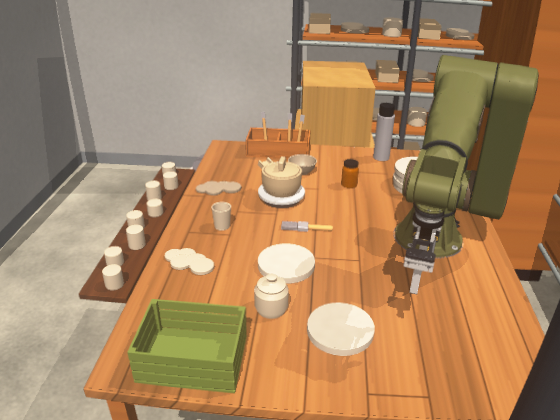

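The pot on the wheel is at top (350,192), with its spout at (372,170) and the knob bar across at (351,188). There are white discs at (216,214), (130,267) and (410,373), and the last one looks thicker. I'll enlarge to check it.

Run:
```python
from h import *
a=load('t1');b=load('s1')
for n,uv,z in [('bat',(216,214),25),('bat2',(130,267),25),('stack',(410,373),25),('knob',(351,188),160),('rim',(350,190),132),('spout',(373,169),132),('wheelL',(319,196),40),('wheelR',(376,196),40)]: print(n,at_z(a,uv,z).round(0))
for c in [(189,214),(244,214),(102,267),(158,267),(375,373),(446,373)]: print(c,at_z(a,c,25).round(0))
i=cv2.imread('pics/s1.png');t=cv2.imread('pics/t1.png')
A=cv2.resize(i[145:215,370:470],(400,280),interpolation=2);B=cv2.resize(i[150:210,240:325],(400,282),interpolation=2)[:280]
C=cv2.resize(t[150:230,310:410],(400,320),interpolation=2);D=cv2.resize(t[330:410,365:465],(400,320),interpolation=2)
cv2.imwrite('pics/c1.png',np.vstack([np.hstack([A,B]),np.hstack([C,D])]))
```

```text
bat [507. 218.  25.]
bat2 [330. 507.  25.]
stack [ -23. -418.   25.]
knob [ 566. -223.  160.]
rim [ 565. -224.  132.]
spout [ 633. -301.  132.]
wheelL [ 563. -132.   40.]
wheelR [ 561. -326.   40.]
(189, 214) [508. 310.  25.]
(244, 214) [506. 123.  25.]
(102, 267) [330. 603.  25.]
(158, 267) [329. 412.  25.]
(375, 373) [ -21. -303.   25.]
(446, 373) [ -26. -537.   25.]
```

View pics/c1.png

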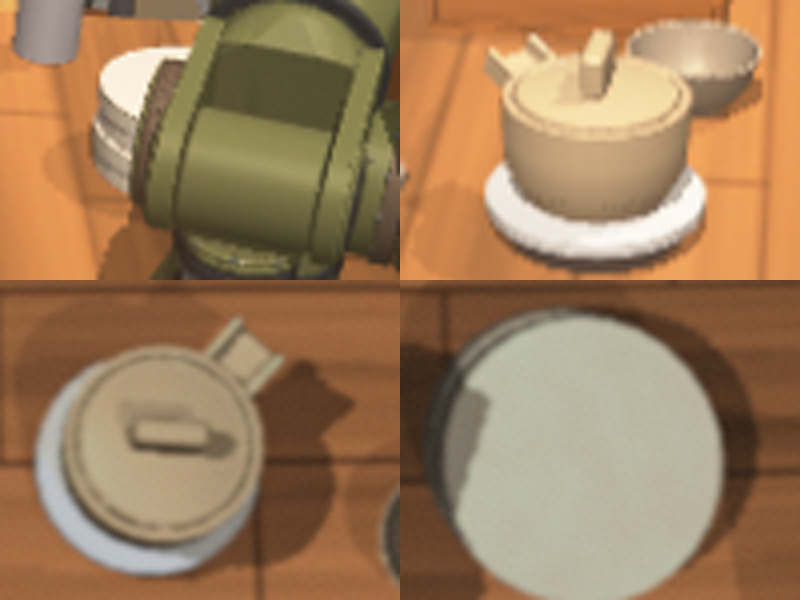

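The disc at the right is a stack, not a single bat, and the brush lies between the wheel and (216,214). So the bat is at about (507,218). The pot is at about (565,-224), the spout at about -48° and the knob at about -96°. I'll move above the pot for a close look.

Request:
play_rows:
  translation:
    - [0.03,-0.052,0.04]
    - [0.06,-0.104,0.08]
    - [0.09,-0.156,0.11]
    - [0.12,-0.208,0.11]
    - [0.15,-0.26,0.11]
    - [0.18,-0.312,0.11]
    - [0.21,-0.364,0.11]
    - [0.24,-0.416,0.11]
    - [0.27,-0.468,0.11]
    - [0.3,-0.52,0.11]
    - [0.33,-0.572,0.11]
    - [0.36,-0.624,0.11]
  yaw: [-0.12,-0.24,-0.36,-0.48,-0.6,-0.72,-0.84,-0.96,-1.08,-1.2,-1.32,-1.4]
  hand: 1.0

```text
clock: 1.6
eef_pos: [509.3, -96.6, 315.3]
eef_rot: [-3.141, -0.0, 1.464]
wrist_force: [1.0, 1.0, 0.5]
finger_gap: 94.0
finger_force: 0.0
```

Request:
play_rows:
  translation:
    - [0.025,-0.05,0]
    - [0.04,-0.09,0]
    - [0.05,-0.12,0]
    - [0.05,-0.13,0]
    - [0.05,-0.13,0]
    - [0.05,-0.13,0]
  yaw: [0,0,0,0,0,0]

```text
clock: 2.35
eef_pos: [558.6, -223.4, 315.8]
eef_rot: [3.141, 0.0, 1.469]
wrist_force: [-0.2, 0.1, 1.0]
finger_gap: 93.8
finger_force: 0.0
```

Run:
```python
from h import *
w=snap('wrist','w1'); s=w['state']; print(s['clock'],s['eef_pos'],s['eef_rot'],s['joints'])
for P in [(566,-223,179),(633,-301,132)]: print(proj(w,np.array(P)))
```

```text
2.35 [ 558.57945549 -223.41193224  315.84617726] [3.14116070e+00 1.85611285e-05 1.46873281e+00] [-4.41407901e-01  3.66619554e-01  1.18146855e+00  1.26313177e-04
  1.59309105e+00 -3.39341550e-01]
[290.41405833 194.0176812 ]
[349.1128075  241.17275997]
```

View pics/w1.png

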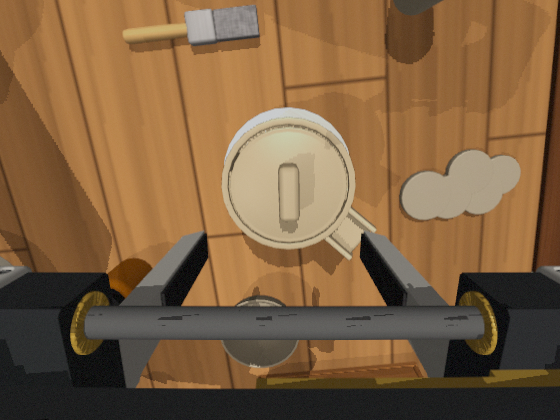

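The knob runs vertically in the wrist view, from (288,163) to (289,221). The rim is centred near (289,182), and the spout points to about (358,240).

Run:
```python
from h import *
w=load('w1'); print(pose(w)[:3,3])
i=cv2.imread('pics/w1.png')
cv2.imwrite('pics/c2.png',cv2.resize(i[100:270,210:400],None,fx=3.5,fy=3.5,interpolation=2))
```

```text
[ 566.03168796 -151.35373875  496.60838719]
```

View pics/c2.png

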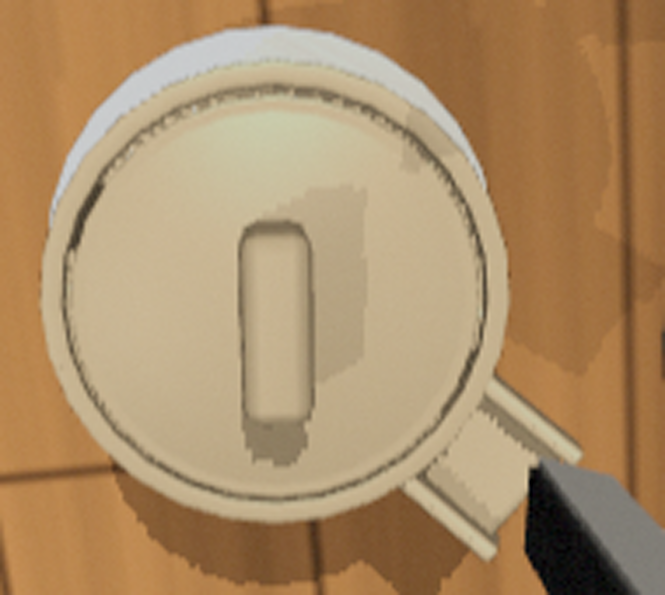

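Run:
```python
from h import *
w=load('w1')
f=lambda x,y,z: at_z(w,(210+x/3.5,100+y/3.5),z)
A=f(276,235,179);B=f(278,419,179);print(A,B,(A+B)/2,np.hypot(*(A-B)[:2]),np.arctan2(*(A-B)[1::-1]))
for q in [(276,300)]: print(f(240,q[1],179),f(312,q[1],179))
e=[f(42,291,132),f(508,291,132),f(275,60,132),f(275,522,132)]
c=(e[0]+e[1])/2; c[1]=(e[2][1]+e[3][1])/2; print(c,e[1]-e[0],e[2]-e[3])
s=f(537,505,132);print(s,np.hypot(*(s-c)[:2]),np.degrees(np.arctan2(*(s-c)[1::-1])))
```

```text
[ 567.13036965 -194.86782479  179.        ] [ 562.2509276 -250.809253   179.       ] [ 564.69064862 -222.8385389   179.        ] 56.15382752315793 1.483792400566183
[ 554.64522913 -212.97782748  179.        ] [ 575.84655295 -215.15051321  179.        ]
[ 565.11488316 -224.4382312   132.        ] [157.30328638 -16.11939668   0.        ] [ 15.63349367 158.86949488   0.        ]
[ 650.63459396 -306.99749762  132.        ] 118.86821865850278 -43.99093013567942
```

Request:
play_rows:
  translation:
    - [0.006,0.001,-0.04]
    - [0.006,0.001,-0.08]
    - [0.006,0.001,-0.12]
    - [0.006,0.001,-0.145]
    - [0.006,0.001,-0.16]
    - [0.006,0.001,-0.167]
    - [0.006,0.001,-0.167]
    - [0.006,0.001,-0.167]
  yaw: [0.015,0.015,0.015,0.015,0.015,0.015,0.015,0.015]

```text
clock: 3.4
eef_pos: [565.1, -223.6, 149.4]
eef_rot: [3.14, 0.0, 1.483]
wrist_force: [0.2, -0.6, -1.2]
finger_gap: 94.3
finger_force: 0.0
```

Request:
play_rows:
  translation:
    - [0,0,0]
    - [0,0,0]
    - [0,0,0]
    - [0,0,0]
    - [0,0,0]
    - [0,0,0]
    - [0,0,0]
    - [0,0,0]
  yaw: [0,0,0,0,0,0,0,0]
  hand: 0
  force: 25

```text
clock: 4.4
eef_pos: [564.7, -223.5, 148.4]
eef_rot: [-3.141, 0.0, 1.483]
wrist_force: [-1.3, -0.2, 0.6]
finger_gap: 21.7
finger_force: 25.0
```

Request:
play_rows:
  translation:
    - [0,0,0.002]
    - [0,0,0.004]
    - [0,0,0.006]
    - [0,0,0.006]
    - [0,0,0.006]
  yaw: [0,0,0,0,0]

```text
clock: 5.03
eef_pos: [564.6, -223.5, 154.3]
eef_rot: [-3.141, -0.0, 1.483]
wrist_force: [-0.8, 0.1, -5.1]
finger_gap: 21.6
finger_force: 25.0
```

Request:
play_rows:
  translation:
    - [0,0,0.001]
    - [0,0,0.002]
    - [0,0,0.002]
    - [0,0,0.002]
  yaw: [0,0,0,0]

```text
clock: 5.52
eef_pos: [564.7, -223.5, 156.4]
eef_rot: [-3.142, -0.0, 1.483]
wrist_force: [-0.0, 1.2, -5.0]
finger_gap: 21.9
finger_force: 25.0
```

Request:
play_rows:
  translation:
    - [0,0,0.0005]
    - [0,0,0.001]
    - [0,0,0.001]
    - [0,0,0.001]
  yaw: [0,0,0,0]

```text
clock: 6.02
eef_pos: [564.7, -223.5, 157.5]
eef_rot: [3.142, 0.0, 1.483]
wrist_force: [-0.3, -0.1, -5.5]
finger_gap: 22.0
finger_force: 25.0
```

Request:
play_rows:
  translation:
    - [0,0,0.0005]
    - [0,0,0.0005]
    - [0,0,0.0005]
    - [0,0,0.0005]
  yaw: [0,0,0,0]

```text
clock: 6.52
eef_pos: [564.6, -223.5, 157.5]
eef_rot: [-3.141, -0.0, 1.483]
wrist_force: [3.2, -1.0, -14.8]
finger_gap: 21.8
finger_force: 25.0
```

Request:
play_rows:
  translation:
    - [0,0,-0.002]
    - [0,0,-0.002]
    - [0,0,-0.002]
    - [0,0,-0.002]
    - [0,0,-0.002]
    - [0,0,-0.002]
    - [0,0,-0.001]
    - [0,0,0]
    - [0,0,0]
    - [0,0,0]
  yaw: [0,0.12,0.24,0.36,0.47,0.47,0.47,0.47,0.47,0.47]

```text
clock: 7.78
eef_pos: [564.7, -223.5, 157.5]
eef_rot: [-3.141, -0.0, 1.952]
wrist_force: [3.3, -2.6, -12.8]
finger_gap: 22.0
finger_force: 25.0
```

Request:
play_rows:
  translation:
    - [0,0,-0.0015]
    - [0,0,-0.0015]
    - [0,0,-0.0015]
    - [0,0,-0.0005]
    - [0,0,0]
    - [0,0,0]
  yaw: [0,0.05,0.1,0.1,0.1,0.1]

```text
clock: 8.52
eef_pos: [564.6, -223.5, 157.5]
eef_rot: [-3.141, -0.0, 2.052]
wrist_force: [3.3, -1.6, -13.6]
finger_gap: 21.6
finger_force: 25.0
```

Request:
play_rows:
  translation:
    - [0,0,-0.0015]
    - [0,0,-0.0015]
    - [0,0,-0.0015]
    - [0,0,-0.0005]
    - [0,0,0]
    - [0,0,0]
  yaw: [0,0.05,0.1,0.1,0.1,0.1]

```text
clock: 9.28
eef_pos: [564.6, -223.5, 157.5]
eef_rot: [-3.141, -0.0, 2.152]
wrist_force: [2.1, -2.2, -14.4]
finger_gap: 21.9
finger_force: 25.0
```

Request:
play_rows:
  translation:
    - [0,0,-0.0015]
    - [0,0,-0.0015]
    - [0,0,-0.0015]
    - [0,0,-0.0005]
    - [0,0,0]
    - [0,0,0]
  yaw: [0,0.05,0.1,0.1,0.1,0.1]

```text
clock: 10.02
eef_pos: [564.7, -223.5, 157.5]
eef_rot: [-3.141, -0.0, 2.252]
wrist_force: [2.8, -1.2, -13.9]
finger_gap: 21.9
finger_force: 25.0
```

Request:
play_rows:
  translation:
    - [0,0,-0.0015]
    - [0,0,-0.0015]
    - [0,0,-0.0015]
    - [0,0,-0.0005]
    - [0,0,0]
    - [0,0,0]
  yaw: [0,0.05,0.1,0.1,0.1,0.1]

```text
clock: 10.78
eef_pos: [564.6, -223.5, 157.6]
eef_rot: [-3.141, -0.0, 2.352]
wrist_force: [3.1, -1.7, -13.6]
finger_gap: 22.1
finger_force: 25.0
```

Request:
play_rows:
  translation:
    - [0,0,-0.0015]
    - [0,0,-0.0015]
    - [0,0,-0.0015]
    - [0,0,-0.0005]
    - [0,0,0]
    - [0,0,0]
  yaw: [0,0.05,0.1,0.1,0.1,0.1]

```text
clock: 11.52
eef_pos: [564.7, -223.5, 157.6]
eef_rot: [-3.141, -0.0, 2.452]
wrist_force: [2.7, -1.1, -13.8]
finger_gap: 21.8
finger_force: 25.0
```

Request:
play_rows:
  translation:
    - [0,0,-0.0015]
    - [0,0,-0.0015]
    - [0,0,-0.0015]
    - [0,0,-0.0005]
    - [0,0,0]
    - [0,0,0]
  yaw: [0,0.05,0.1,0.1,0.1,0.1]

```text
clock: 12.28
eef_pos: [564.8, -223.5, 158.1]
eef_rot: [3.142, 0.0, 2.552]
wrist_force: [0.6, -0.1, -4.9]
finger_gap: 21.9
finger_force: 25.0
```

Request:
play_rows:
  translation:
    - [0,0,-0.0015]
    - [0,0,-0.0015]
    - [0,0,-0.0015]
    - [0,0,-0.0005]
    - [0,0,0]
    - [0,0,0]
  yaw: [0,0.05,0.1,0.1,0.1,0.1]

```text
clock: 13.02
eef_pos: [564.7, -223.5, 158.0]
eef_rot: [3.142, 0.0, 2.652]
wrist_force: [-0.4, -0.5, -4.4]
finger_gap: 21.6
finger_force: 25.0
```

Request:
play_rows:
  translation:
    - [0,0,-0.0015]
    - [0,0,-0.0015]
    - [0,0,-0.0015]
    - [0,0,-0.0005]
    - [0,0,0]
    - [0,0,0]
  yaw: [0,0.05,0.1,0.1,0.1,0.1]

```text
clock: 13.78
eef_pos: [564.6, -223.5, 157.6]
eef_rot: [3.142, -0.0, 2.752]
wrist_force: [0.7, -0.3, -9.7]
finger_gap: 22.1
finger_force: 25.0
```

The lid lifts free at yaw 2.55 and 2.65, and is blocked at 2.45 and 2.75. I'll go back to 2.602 and lift carefully.

Request:
play_rows:
  translation:
    - [0,0,-0.002]
    - [0,0,-0.002]
    - [0,0,-0.002]
    - [0,0,-0.0005]
    - [0,0,0.0005]
    - [0,0,0.002]
    - [0,0,0.003]
    - [0,0,0.003]
    - [0,0,0.003]
  yaw: [0,-0.08,-0.15,-0.15,-0.15,-0.15,-0.15,-0.15,-0.15]

```text
clock: 14.9
eef_pos: [564.7, -223.5, 160.9]
eef_rot: [3.142, -0.0, 2.603]
wrist_force: [0.5, -1.3, -4.8]
finger_gap: 21.7
finger_force: 25.0
```

Request:
play_rows:
  translation:
    - [0,0,0.003]
    - [0,0,0.006]
    - [0,0,0.009]
    - [0,0,0.012]
    - [0,0,0.016]
    - [0,0,0.02]
    - [0,0,0.024]
    - [0,0,0.028]
    - [0,0,0.032]
    - [0,0,0.036]
    - [0,0,0.04]
    - [0,0,0.04]
  yaw: [0,0,0,0,0,0,0,0,0,0,0,0]

```text
clock: 16.4
eef_pos: [564.8, -223.6, 201.3]
eef_rot: [3.142, 0.001, 2.603]
wrist_force: [-0.4, 0.7, -4.3]
finger_gap: 21.9
finger_force: 25.0
```

Request:
play_rows:
  translation:
    - [0,0,0.03]
    - [0,0.01,0.06]
    - [-0.004,0.04,0.07]
    - [-0.01,0.085,0.07]
    - [-0.016,0.13,0.07]
    - [-0.022,0.175,0.07]
    - [-0.028,0.22,0.07]
    - [-0.034,0.265,0.07]
    - [-0.04,0.31,0.07]
    - [-0.045,0.35,0.07]
    - [-0.049,0.38,0.07]
    - [-0.052,0.4,0.07]
  yaw: [0,0,0,0,0,0,0,0,0,0,0,0]

```text
clock: 17.9
eef_pos: [512.4, 177.7, 270.9]
eef_rot: [-3.141, -0.0, 2.604]
wrist_force: [0.7, 0.7, -4.1]
finger_gap: 22.0
finger_force: 25.0
```

Request:
play_rows:
  translation:
    - [-0.002,0.015,0]
    - [-0.004,0.028,0]
    - [-0.006,0.037,0]
    - [-0.006,0.041,0]
    - [-0.006,0.041,0]
    - [-0.006,0.041,0]
  yaw: [0,0,0,0,0,0]

```text
clock: 18.65
eef_pos: [506.8, 217.2, 270.9]
eef_rot: [-3.141, 0.0, 2.602]
wrist_force: [0.1, -0.2, -4.8]
finger_gap: 21.7
finger_force: 25.0
```

Run:
```python
from h import *
w=snap('wrist','w2'); s=w['state']; print(s['clock'],s['eef_pos'],s['eef_rot'],s['wrist_force'])
b=snap('side','s2'); snap('top','t2')
i=cv2.imread('pics/s2.png')[120:320,190:400]
cv2.imwrite('pics/c3.png',cv2.resize(i,None,fx=2.8,fy=2.8,interpolation=2))
```

```text
18.65 [506.82889056 217.15193413 270.93833119] [-3.14148441e+00  1.17249229e-04  2.60241104e+00] [ 0.12802605 -0.20772624 -4.82559428]
```

View pics/w2.png

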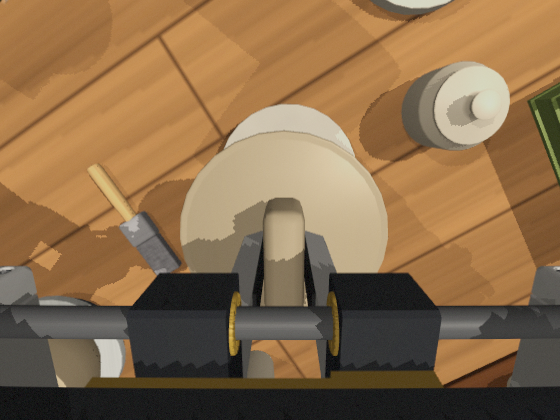

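View pics/c3.png

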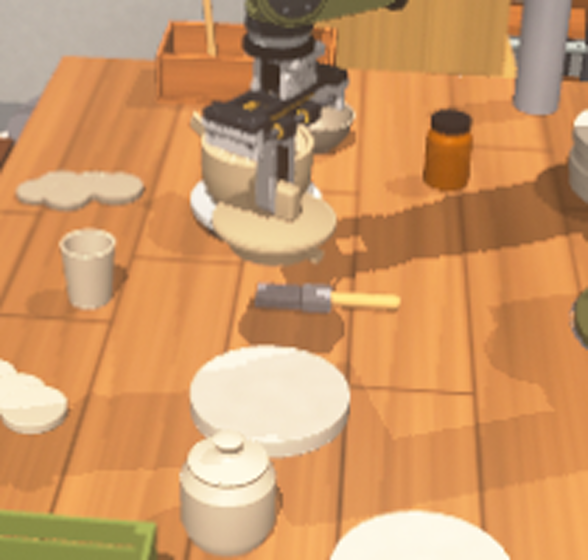

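The lid is held level over the bat and the pot still stands on the wheel. In the side crop the bat's top ellipse spans x 190–350 and y 347–440; in the wrist view its far edge tops out at (288,104). I'll check the centre against these.

Run:
```python
from h import *
b=load('s2');w=load('w2');a=load('t1')
th=np.linspace(0,2*np.pi,181)
for n,c in (('s',b),('w',w),('t',a)):
    P=np.array([proj(c,np.array([507+95*np.cos(t),218+95*np.sin(t),25])) for t in th])
    if n=='s': P=(P-[190,120])*2.8
    print(n,P.min(0).round(1),P.max(0).round(1), P[P[:,1].argmin()].round(1))
# bright-mask centroid in top
m=cv2.inRange(cv2.cvtColor(cv2.imread('pics/t1.png'),cv2.COLOR_BGR2HSV),(0,0,130),(180,70,255))
n,l,s,ce=cv2.connectedComponentsWithStats(m); k=l[214,216]; print(s[k],ce[k],at_z(a,ce[k],25))
```

```text
s [190.4 341. ] [351.2 436.6] [269.2 341. ]
w [215.4 105.4] [352.9 241.7] [283.  105.4]
t [188.2 186.6] [243.9 241.9] [216.4 186.6]
[ 188  187   56   55 2396] [215.20617696 213.81886477] [507.72178203 220.85234803  25.        ]
```

Request:
play_rows:
  translation:
    - [0.001,0.003,-0.02]
    - [0.001,0.003,-0.05]
    - [0.001,0.003,-0.08]
    - [0.001,0.003,-0.11]
    - [0.001,0.003,-0.14]
    - [0.001,0.003,-0.16]
    - [0.001,0.003,-0.175]
    - [0.001,0.003,-0.185]
    - [0.001,0.003,-0.191]
    - [0.001,0.003,-0.194]
    - [0.001,0.003,-0.195]
    - [0.001,0.003,-0.195]
  yaw: [0,0,0,0,0,0,0,0,0,0,0,0]

```text
clock: 20.3
eef_pos: [507.9, 220.6, 76.3]
eef_rot: [3.141, 0.0, 2.603]
wrist_force: [-0.1, -0.5, -5.0]
finger_gap: 21.6
finger_force: 25.0
```

Request:
play_rows:
  translation:
    - [0,0,-0.0005]
    - [0,0,-0.001]
    - [0,0,-0.0015]
    - [0,0,-0.002]
    - [0,0,-0.0025]
    - [0,0,-0.0025]
    - [0,0,-0.0025]
  yaw: [0,0,0,0,0,0,0]

```text
clock: 21.18
eef_pos: [507.7, 220.5, 73.5]
eef_rot: [3.142, 0.0, 2.603]
wrist_force: [-0.1, 0.6, -5.2]
finger_gap: 21.7
finger_force: 25.0
```

Request:
play_rows:
  translation:
    - [0,0,-0.0005]
    - [0,0,-0.001]
    - [0,0,-0.001]
    - [0,0,-0.001]
  yaw: [0,0,0,0]

```text
clock: 21.68
eef_pos: [507.7, 220.5, 72.5]
eef_rot: [3.142, 0.0, 2.603]
wrist_force: [1.2, 0.2, -4.2]
finger_gap: 21.9
finger_force: 25.0
```

Request:
play_rows:
  translation:
    - [0,0,-0.0003]
    - [0,0,-0.0005]
    - [0,0,-0.0005]
    - [0,0,-0.0005]
  yaw: [0,0,0,0]

```text
clock: 22.18
eef_pos: [507.8, 220.5, 72.4]
eef_rot: [3.141, 0.0, 2.603]
wrist_force: [-4.6, -1.9, 5.1]
finger_gap: 21.7
finger_force: 25.0
```

Request:
play_rows:
  translation:
    - [0,0,0]
    - [0,0,0]
    - [0,0,0]
    - [0,0,0]
    - [0,0,0]
    - [0,0,0]
  yaw: [0,0,0,0,0,0]
  hand: 0.6

```text
clock: 22.92
eef_pos: [507.7, 220.5, 72.0]
eef_rot: [3.142, 0.0, 2.603]
wrist_force: [-0.3, -0.1, -0.5]
finger_gap: 56.3
finger_force: 0.0
```

Request:
play_rows:
  translation:
    - [0,0,0.01]
    - [0,0,0.03]
    - [0,0,0.06]
    - [0,0,0.1]
    - [0,0,0.15]
    - [-0.03,0,0.2]
    - [-0.07,0,0.22]
    - [-0.12,0,0.22]
    - [-0.15,0,0.22]
    - [-0.16,0,0.22]
    - [-0.16,0,0.22]
  yaw: [0,0,0,0,0,0,0,0,0,0,0]

```text
clock: 24.3
eef_pos: [347.9, 220.6, 292.5]
eef_rot: [3.141, 0.001, 2.603]
wrist_force: [-0.6, 0.3, -0.0]
finger_gap: 56.4
finger_force: 0.0
```

Run:
```python
from h import *
print(telemetry.read_state()['clock'])
snap('top','t3');snap('side','s3')
i=cv2.imread('pics/t3.png')[110:290,110:460];j=cv2.imread('pics/s3.png')[130:330,190:400]
cv2.imwrite('pics/c4.png',np.hstack([cv2.resize(i,(490,252)),cv2.resize(j,(265,252))]))
print(*[proj(load('t3'),np.array(p)).round(1) for p in [(508,221,103),(508,221,65),(508,221,25)]])
```

```text
24.3
[212.  210.4] [213.6 212. ] [215.2 213.7]
```

View pics/c4.png

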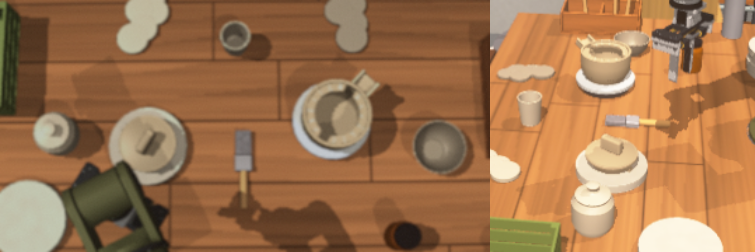

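The lid stands knob up on the middle of the bat at (150,145) in the crop. The open pot is still on the wheel and nothing else has moved.

```bash
python3 -c "
from cell import manip
print(manip.sign_off())"
```

```text
the job is handed in; nothing more can be done
None
```

The casserole is open: its lid stands knob up at the middle of the plaster bat, the pot is still on the wheel, the other ware looks unmoved, and the job was handed in about 24 s into the 72 s limit.

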